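# Restock the sloped button-tin display and lay its retaining bar

## Robot

A 7-joint arm with a two-finger parallel gripper is mounted at the origin on the work surface. World frame = base frame: x ahead of the robot, y to its left, z up, the work surface at z = 0. Lengths are in m, angles in rad, forces in N, time in s.
With the tool pointing down it reaches from about 0.425 to 0.825 m from the base axis. Payload 3.6 kg.
Tool frame: the origin (TCP) lies where the fingers leave the gripper's body, on its centre line; the fingertips stand 73 mm ahead of it and the grasp point (between the pads) lies 54 mm ahead of it; z points along the fingers, y is the line along which they close (so a half turn about z gives the same grasp; the last joint's range is limited). The gripper opens to 85 mm and grips with 20 to 120 N. Pads are 22 mm wide; open, the fingers measure 114 mm over their backs; the gripper's body (76 mm by 85 mm) begins 54 mm behind the grasp point. The pads swing forward as they close: fully open they stand 13 mm farther back than shut.
Start: joints at [-1.373, 0.615, -0.013, 1.423, 0.008, 1.103, -0.04], TCP at [0.144, 0.634, 0.304] pointing down, gripper open.
Joint ranges: [-3.12, 3.12], [-0.3, 2.06], [-1.34, 1.32], [0.26, 2.42], [-1.36, 4.5], [0.01, 1.98], [-2.84, 2.84]. Speed limits (rad/s): [2.79, 2.79, 3.14, 3.14, 3.14, 3.14, 3.14].

## Interface

Orientations are given as a unit quaternion [x, y, z, w].
In Python, from station import arm, snapshot, camera_info, ticket gives the robot as it stands. Calls block until the motion is done:
- arm.movep(position, orientation): joint-space move of the TCP to a pose.
- arm.line_to(position, velocity=0.15, ori=None): straight line of the TCP; ori=None keeps the orientation; velocity is the mean speed in m/s.
- arm.move_j(angles): joint-space move.
- arm.move_gripper(opening, effort=None): opening from 0.0 (shut) to 1.0 (fully open); effort is the grip in N (None keeps the last); returns when the fingers have stopped.
- arm.pause(seconds).
- arm.ik(position, orientation): joint angles nearest the present ones, or None.
- snapshot(name): name is "scene" or "top" or "wrist"; returns the picture (384x512x3 uint8, blue, green, red); there is no depth.
- camera_info(name): a dict with "fx", "fy", "cx", "cy" (pixels), "R" (3x3) and "t" (3): a world point X has camera coordinates R X + t; the wrist camera has in their place "T_tool_cam" (4x4, takes a point from camera to tool coordinates, whose origin is the TCP and whose axes are the flange's). Camera axes: x right, y down, z forward; pixel columns grow to the right and rows downward; lengths in m; the calibration is good to about 2 mm. The wrist camera is an equidistant fisheye: a pixel r from the principal point sees the ray r / f radians off the axis. A picture is of the moment at which its call begins: read the wrist's pose just before it. camera_info takes no time and is no camera call.
A pose or a line that the arm cannot do raises arm.MotionError and nothing moves.
- ticket.finish_job(): hands the job in; it is judged then, once.
Readings, each from a call of its own:
- arm.read_time(): time.
- arm.read_joint_positions(): joint angles.
- arm.read_dq(): joint speeds.
- arm.read_effort(): joint torques, N m.
- arm.read_tool_pos(): TCP position.
- arm.read_eef_rot(): TCP orientation.
- arm.read_ft_force(): force on the tool from outside, world axes, zero at the start.
- arm.read_wrist_torque(): the same for the moment, N m.
- arm.read_opening(): opening from 0.0 (shut) to 1.0 (fully open).
- arm.read_finger_force(): force on a finger pad.
Only numpy, scipy, OpenCV 4.12 (cv2) and the standard library are available. Lean on these libraries where they do the work, as an engineer would, in place of code of your own. Each camera call takes 0.05 s, during which the arm holds its last target. There are 200 camera calls.

## Task

Restock the display stand on the shop counter: set the red button tin upright on the one empty sloped ledge, centred on the white mat, lengthwise along the ledge and resting flat on it. Then lay the orange retaining bar across the front of the stand, down in both forks with its ends sticking out equally. Put both down gently rather than dropping them, and leave the yellow tin, the green tin and the jar where they are.

Things in the scene. Friction and masses are not known exactly. Their poses are not given: they have to be found in the camera images.
- red_tin: Red rectangular button tin to be put on the stand: 64 mm long (its x), 40 mm wide (its y), 40 mm high, about 160 g, lid closed, three flat buttons on top; either end may lead. Starts on the counter. Origin: centre of its underside, z up.
- bar: Orange straight bar of 310 mm (its y) by 14 mm (its x) by 20 mm high (its z), about 100 g, starts standing on its 14 mm edge on the counter and is laid in the forks the same way up; either end may be left. Origin: centre of its underside.
- stand: Fixed stand, front (-x) towards the robot. Grey base 230 (x) by 290 (y) by 12 mm. Three raised wooden ledges at y = -90, 0, +90 mm, each 30 mm wide, 130 mm long, rising at 15 degrees towards +x, middle of the top face at x = 30, z = 85 mm; two carry tins. At the front (x = -100 mm) two upright blue forks at y = -130 and +130 mm. Origin: centre of the base's underside.
- place: White mat, 72 by 30 mm and flush with the wood, on the middle of the empty ledge. Origin: middle of the ledge's top face; x runs up the slope along the ledge, y across it, z square to the sloped face (15 degrees from vertical). The tin, 40 mm wide, overhangs the 30 mm ledge by 5 mm on both sides.
- saddle (a point): Point midway between the two forks at the height of their floors (80 mm above the counter), axes as the stand's: the bar's underside centre belongs here with the bar along y. Each fork is a post 34 mm (x) by 14 mm (y) with two prongs 15 mm high that leave a slot 22 mm wide in x.
- yellow_tin: Yellow tin, same size as the red one, standing on one of the other ledges. Bystander. Origin: centre of its underside.
- green_tin: Green tin, same size as the red one, standing on one of the other ledges. Bystander. Origin: centre of its underside.
- jar: Closed glass jar with a blue cap, 52 mm across and 65 mm high, standing on the counter. Bystander. Origin: centre of its underside.
There are look-alikes about, which are no part of the job. There is more than one size of the red_tin; the job needs the middle-sized.

How it is judged:
By the outcome, as a careful person would: the job done as asked, in the order asked, and still so for the second after the job is handed in, with the robot touching nothing.
It also fails if it takes over 64 s, if anything falls off the work surface, if the arm or the gripper's body presses on something with over 40 N, if the wrist force passes 120 N, or if a joint passes its speed limit or range.

## Working session

There is one attempt and no reset: what is moved stays moved. The work goes in short steps, each a Python script; the robot and the scene stay as the last script left them, time stands still between calls to the robot, and variables do not carry over. Pictures are saved under pics/ and viewed, at most 10 in all, crops included, and the job is handed in when it is done.

```bash
ls; mkdir -p pics
python3 - <<'E'
from station import arm, snapshot, camera_info
import cv2
for n in ("scene","top"):
    cv2.imwrite(f"pics/{n}0.png",cv2.resize(snapshot(n),(800,600))); c=camera_info(n); print(n,c)
print(camera_info("wrist"),arm.read_time(),arm.read_eef_rot())
E
```

```text
pics
scene {'fx': 391.94028807555003, 'fy': 391.94028807555003, 'cx': 256.5604700971892, 'cy': 190.23269893696323, 'R': array([[-0.86836225,  0.49556825,  0.0189502 ],
       [ 0.32383922,  0.59556048, -0.73514344],
       [-0.37559974, -0.632234  , -0.67764667]]), 't': array([ 0.54485302, -0.09228473,  1.30001626])}
top {'fx': 377.4173620747787, 'fy': 377.4173620747787, 'cx': 255.98947064689588, 'cy': 191.3365318229742, 'R': array([[ 0.01146451, -0.99988879,  0.00953788],
       [-0.99008666, -0.01268646, -0.13988375],
       [ 0.1399892 , -0.00783962, -0.990122  ]]), 't': array([-0.03931734,  0.60340323,  1.01494684])}
{'fx': 297.3186396354542, 'fy': 297.3186396354542, 'cx': 256.2203085063385, 'cy': 188.74207669884845, 'T_tool_cam': array([[-5.51735966e-04, -9.60695651e-01, -2.77603244e-01,
         7.00269525e-02],
       [ 9.99999513e-01, -7.57363244e-04,  6.33493596e-04,
         3.97774891e-04],
       [-8.18841036e-04, -2.77602759e-01,  9.60695601e-01,
        -7.00661564e-02],
       [ 0.00000000e+00,  0.00000000e+00,  0.00000000e+00,
         1.00000000e+00]])} 0.1 [ 1.11603858e-01  9.93752087e-01 -1.16619835e-03 -9.72983686e-05]
```

View pics/scene0.png

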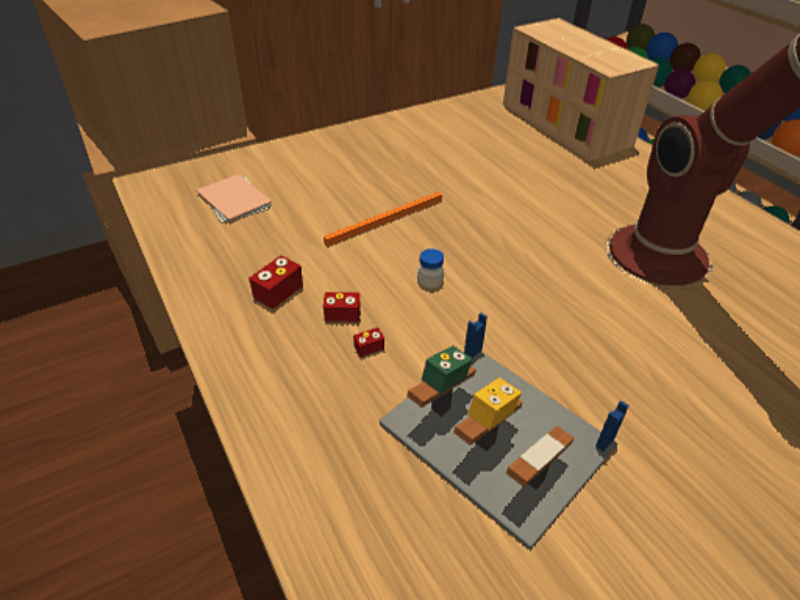

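View pics/top0.png

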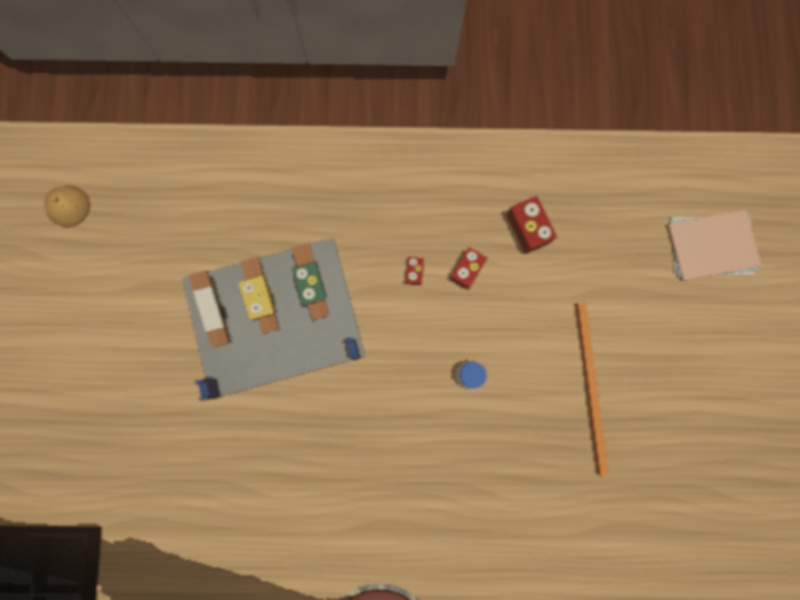

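The scene view shows three red tins; the middle-sized one is at about (342,306). The empty ledge with the mat is at (542,455), at the stand's +y end, and the bar is at (385,220). In the top view these are at: tin (468,268), mat (208,310), bar (591,388), forks (207,388) and (352,348).

```bash
cat > h.py <<'E'
import numpy as np, cv2
from scipy.spatial.transform import Rotation as Ro
from station import arm, snapshot, camera_info
def rays(name, px, pose=None):
    c=camera_info(name); px=np.atleast_2d(np.asarray(px,float))
    u=(px-[c['cx'],c['cy']])/[c['fx'],c['fy']]
    if name=='wrist':
        r=np.linalg.norm(u,axis=1,keepdims=True)+1e-12
        d=np.hstack([u/r*np.sin(r),np.cos(r)]); T=c['T_tool_cam']
        Rt=Ro.from_quat(pose[1]).as_matrix()
        return Rt@T[:3,3]+pose[0], d@T[:3,:3].T@Rt.T
    d=np.hstack([u,np.ones((len(u),1))])
    return -c['R'].T@c['t'], d@c['R']
def plane(name,px,z,pose=None):
    o,d=rays(name,px,pose); return o+d*((z-o[2])/d[:,2])[:,None]
def shot(name):
    p=(np.array(arm.read_tool_pos()),np.array(arm.read_eef_rot())); return snapshot(name),p
H={'red':((172,120,50),(8,255,255)),'orange':((8,190,150),(15,255,255)),'white':((0,0,150),(179,60,255)),
   'blue':((105,120,30),(125,255,255)),'grey':((0,0,60),(179,45,145)),'yellow':((20,150,120),(32,255,255)),'green':((60,60,20),(95,255,255))}
def blobs(img,col,amin=15):
    hsv=cv2.cvtColor(img,cv2.COLOR_BGR2HSV); lo,hi=H[col]
    m=cv2.inRange(hsv,lo,hi) if lo[0]<=hi[0] else cv2.inRange(hsv,lo,(179,255,255))|cv2.inRange(hsv,(0,)+lo[1:],hi)
    cs,_=cv2.findContours(m,cv2.RETR_EXTERNAL,cv2.CHAIN_APPROX_NONE)
    return sorted([c[:,0,:] for c in cs if cv2.contourArea(c)>amin],key=lambda c:-cv2.contourArea(c))
def rect(xy):
    """min-area rectangle of plane points: centre, long, short, direction of long axis (rad)"""
    (cx,cy),(w,h),a=cv2.minAreaRect((np.asarray(xy)[:,:2]*1000).astype(np.float32))
    if w<h: w,h,a=h,w,a+90
    return np.array([cx,cy])/1000,w/1000,h/1000,np.deg2rad((a+90)%180-90)
def quat(yaw,pitch=0):
    """tool down with tool y (closing line) at yaw+90deg; pitch leans the approach about that line"""
    return (Ro.from_euler('z',yaw)*Ro.from_euler('y',pitch)*Ro.from_matrix(np.diag([1.,-1,-1]))).as_quat()
E
python3 - <<'E'
from h import *
for n,cols in (('top',dict(red=.04,orange=.02,white=.085,blue=.09,grey=.012,yellow=.125,green=.125)),('scene',dict(red=.04,orange=.02,white=.085,blue=.09))):
    im,_=shot(n)
    for c,z in cols.items():
        for b in blobs(im,c)[:6]:
            m=b.mean(0); 
            if n=='top' and m[1]<100: continue
            r=rect(plane(n,b,z)); print(n,c,m.round(),r[0].round(3),np.round(r[1:3],3),np.rad2deg(r[3]).round(1))
E
```

```text
top red [340. 143.] [ 0.748 -0.27 ] [0.089 0.066] 25.0
top red [299. 171.] [ 0.664 -0.154] [0.066 0.04 ] -30.0
top red [242. 381.] [ 0.103 -0.001] [0.089 0.012] -89.5
top red [264. 175.] [ 0.653 -0.056] [0.037 0.025] 0.4
top white [132. 197.] [0.578 0.299] [0.075 0.033] 20.1
top white [475. 173.] [ 0.656 -0.626] [0.053 0.011] -89.2
top white [340. 134.] [ 0.76  -0.261] [0.022 0.017] -89.2
top white [197. 188.] [0.606 0.127] [0.017 0.017] 46.0
top white [348. 148.] [ 0.721 -0.282] [0.017 0.016] -1.2
top white [436. 140.] [ 0.746 -0.527] [0.037 0.009] -89.2
top blue [302. 240.] [ 0.471 -0.154] [0.037 0.034] -89.3
top grey [171. 200.] [0.572 0.201] [0.285 0.227] -73.9
top green [204. 186.] [0.607 0.104] [0.031 0.013] 1.8
top green [199. 172.] [0.64  0.117] [0.019 0.016] 19.8
top green [192. 182.] [0.615 0.132] [0.025 0.014] 20.1
scene red [442. 115.] [-0.297 -0.161] [0.723 0.156] 37.2
scene red [421. 165.] [0.057 0.035] [0.189 0.168] -58.1
scene red [177. 180.] [ 0.751 -0.258] [0.121 0.098] 24.5
scene red [218. 196.] [ 0.676 -0.137] [0.076 0.063] 63.2
scene red [481.  51.] [-0.912 -0.459] [0.706 0.047] 18.2
scene red [235. 218.] [ 0.671 -0.036] [0.055 0.051] -4.4
scene orange [245. 137.] [ 0.453 -0.377] [0.306 0.015] 5.6
scene white [347. 288.] [0.577 0.298] [0.057 0.031] 12.0
scene white [169. 176.] [ 0.78  -0.231] [0.018 0.017] 69.3
scene white [324. 249.] [0.555 0.188] [0.014 0.012] -28.8
scene blue [392. 272.] [0.466 0.314] [0.095 0.018] 28.6
scene blue [423.  29.] [-0.72 -0.69] [0.241 0.085] 34.6
scene blue [304. 214.] [0.534 0.076] [0.098 0.026] 49.9
scene blue [276. 165.] [ 0.494 -0.123] [0.051 0.041] 58.9
scene blue [493.  83.] [-0.525 -0.152] [0.121 0.015] 13.4
scene blue [507.  74.] [-0.655 -0.177] [0.097 0.024] 11.7
```

Run:
```python
from h import *
d=np.deg2rad
for nm,p,y,pt in (('tin',[.664,-.154,.09],-30,0),('place',[.576-.02,.296-.006,.165],16,-15),('bar',[.453,-.377,.07],5.6,0),('saddle',[.476,.173,.15],106,0)):
    for f in (0,180): 
        j=arm.ik(p,quat(d(y+f),d(pt)*(1-f/90))); print(nm,f,None if j is None else np.round(j,2))
t=np.array([.664,-.154]); y=d(-30)
arm.movep([*(t-.07*np.array([np.cos(y),np.sin(y)])),.22],quat(y))
print(arm.read_time())
im,p=shot('wrist'); cv2.imwrite('pics/w1.png',im)
for b in blobs(im,'red',60)[:5]:
    r=rect(plane('wrist',b,.04,p)); print(b.mean(0).round(),r[0].round(4),np.round(r[1:3],4),np.rad2deg(r[3]).round(1))
```

```text
tin 0 [-0.26  1.1   0.94  1.52 -0.98  1.04 -1.15]
tin 180 [ 0.17  0.9   0.06  1.5  -0.07  0.74  1.3 ]
place 0 [-0.88  0.74  0.55  1.83 -0.69  0.48 -1.2 ]
place 180 [-0.51  0.67 -0.05  1.82  0.26  0.41  1.08]
bar 0 [ 0.41  0.87  0.41  1.81 -0.59  0.59 -0.28]
bar 180 [ 0.85  0.85 -0.32  1.79  0.46  0.57  1.91]
saddle 0 [-0.55  0.63  0.23  2.   -0.27  0.54  0.15]
saddle 180 [-0.07  0.66 -0.49  1.99  0.52  0.62  2.52]
3.3
[257. 103.] [ 0.667  -0.1541] [0.0635 0.0403] -29.9
[170. 161.] [ 0.6617 -0.0634] [0.0455 0.0358] -4.5
[350.   3.] [ 0.7046 -0.2701] [0.0217 0.0107] 67.9
```

View pics/w1.png

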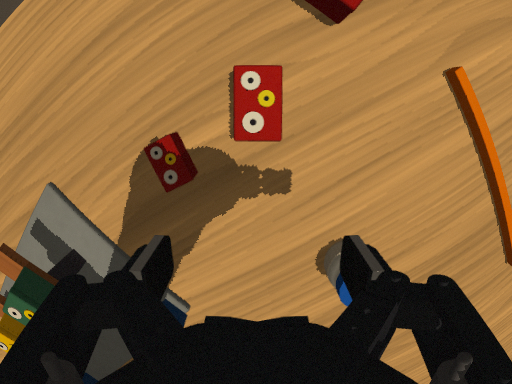

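The tin is centred in the wrist view at (257,103). It measures 63.5 x 40.3 mm, so it is the middle-sized one. I'll grasp it, then look at the mat from above.

Run:
```python
from h import *
y=np.deg2rad(-29.9); t=[.667,-.1541]
arm.movep([*t,.17],quat(y)); arm.line_to([*t,.077],.12)
print(arm.read_ft_force(),arm.read_tool_pos()); arm.move_gripper(0.3,40); print(arm.read_opening(),arm.read_finger_force())
arm.line_to([*t,.24],.2); print(arm.read_opening(),arm.read_ft_force(),arm.read_finger_force())
y=np.deg2rad(16.1); m=np.array([.577,.297])
arm.movep([*(m-.09*np.array([np.cos(y),np.sin(y)])),.29],quat(y)); print(arm.read_time())
im,p=shot('wrist'); cv2.imwrite('pics/w2.png',im)
for c,z in (('white',.085),('grey',.012),('blue',.095),('red',.2)):
  for b in blobs(im,c,60)[:5]:
    r=rect(plane('wrist',b,z,p)); print(c,b.mean(0).round(),r[0].round(4),np.round(r[1:3],4),np.rad2deg(r[3]).round(1))
```

```text
[ 0.93689453 -0.98141437  0.08625473] [ 0.66742385 -0.15466963  0.07786444]
0.46178753073421436 42.052273750305176
0.4651072291675324 [ 0.34560909  0.40730768 -2.59392526] 41.82907462120056
7.8667
white [315. 127.] [0.5701 0.2092] [0.2227 0.1783] -86.1
white [220.  56.] [0.5944 0.3348] [0.0713 0.0242] 14.7
white [394.  49.] [0.651  0.1781] [0.0545 0.0538] -79.8
white [356. 116.] [0.5792 0.1972] [0.0194 0.0174] -28.1
white [358.  74.] [0.6183 0.2067] [0.0177 0.0175] -69.6
grey [226. 118.] [0.5473 0.3187] [0.1975 0.053 ] 16.3
grey [316.  82.] [0.6068 0.2344] [0.1329 0.0399] 12.3
grey [392.  88.] [0.6353 0.1345] [0.1326 0.0409] 17.9
grey [ 25. 372.] [-0.174   0.7001] [0.0903 0.0862] 33.2
grey [411. 188.] [0.5188 0.0654] [0.0394 0.0252] -8.0
blue [433. 207.] [0.5178 0.0792] [0.0771 0.0339] 82.9
blue [505. 260.] [ 0.4768 -0.0951] [0.053  0.0296] 42.5
red [256. 255.] [0.4707 0.2652] [0.0975 0.0598] 15.9
red [499. 122.] [0.6071 0.1292] [0.0262 0.0261] 86.3
```

View pics/w2.png

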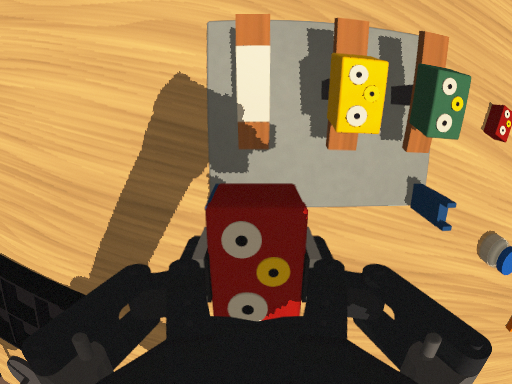

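The wrist view shows the empty ledge and mat at cols 236–270, rows 45–122, and the red tin held square at (255,255). I'll refine the mat pose by casting onto the tilted plane.

```bash
cat >> h.py <<'E'
def tilt_rect(b,c,yaw,pose):
    """rays of contour b onto the 15-degree plane through c; rectangle centre in world + sizes + yaw in the plane"""
    F=(Ro.from_euler('z',yaw)*Ro.from_euler('y',-np.deg2rad(15))).as_matrix()
    o,d=rays('wrist',b,pose); n=F[:,2]; X=o+d*((n@(c-o))/(d@n))[:,None]
    r=rect((X-c)@F); return c+F@[*r[0],0],r[1],r[2],np.rad2deg(r[3])
def mat_blob(im,px,sat=45,v=150):
    hsv=cv2.cvtColor(im,cv2.COLOR_BGR2HSV); m=cv2.inRange(hsv,(0,0,v),(179,sat,255))
    n,l=cv2.connectedComponents(m,connectivity=4); c,_=cv2.findContours((l==l[px[1],px[0]]).astype(np.uint8),cv2.RETR_EXTERNAL,cv2.CHAIN_APPROX_NONE)
    return max(c,key=cv2.contourArea)[:,0]
E
python3 - <<'E'
from h import *
im=cv2.imread('pics/w2.png'); p=(np.array(arm.read_tool_pos()),np.array(arm.read_eef_rot()))
hsv=cv2.cvtColor(im,cv2.COLOR_BGR2HSV); print(hsv[83,253],hsv[83,290],hsv[83,220],hsv[30,253])
yaw=np.deg2rad(16.1)
for v in (185,200): print(tilt_rect(mat_blob(im,(253,83),60,v),np.array([.576,.296,.085]),yaw,p))
print(plane('wrist',[[208,22],[208,150],[300,24]],.012,p))
# base outline in top view, sides fitted
t,_=shot('top'); b=blobs(t,'grey')[0]; h=cv2.convexHull(b)[:,0]; print(rect(plane('top',h,.012)))
q=cv2.approxPolyDP(h.reshape(-1,1,2),6,True)[:,0]; print(q, plane('top',q,.012)[:,:2].round(4))
E
```

```text
[ 23  40 247] [ 23  34 171] [ 23  33 169] [ 12 182 205]
(array([0.57755281, 0.29859837, 0.08559283]), 0.07115792083740234, 0.030404458999633788, np.float64(-0.29735565185546875))
(array([0.57800592, 0.29869847, 0.08571692]), 0.07024637603759766, 0.030200908660888672, np.float64(-0.2053680419921875))
[[0.64256146 0.37246549 0.012     ]
 [0.49381321 0.33125137 0.012     ]
 [0.66923602 0.26854961 0.012     ]]
(array([0.57167267, 0.20473557]), 0.2930153503417969, 0.2267293701171875, np.float64(-1.2928778069581495))
[[212 153]
 [232 227]
 [140 253]
 [129 243]
 [134 174]] [[0.7197 0.0976]
 [0.5049 0.0348]
 [0.429  0.2918]
 [0.4564 0.3242]
 [0.6543 0.3213]]
```

Run:
```python
from h import *
yaw=np.deg2rad(15.95); q=quat(yaw,np.deg2rad(-15)); R=Ro.from_quat(q).as_matrix(); n=-R[:,2]
m=np.array([.5777,.2986,.0856]); P=lambda h:m+n*(.0779+h)
arm.movep(P(.07),q); arm.line_to(P(.012),.1); arm.pause(.4)
f0=np.array(arm.read_ft_force()); print(f0, (np.array(arm.read_tool_pos())-P(.012))@R)
for h in np.arange(.010,-.0045,-.001):
    arm.line_to(P(h),.02); arm.pause(.05); f=(np.array(arm.read_ft_force())-f0)@n
    print(round(h,4),f.round(2),((np.array(arm.read_tool_pos())-P(h))@R*1e3).round(2))
    if f>4: break
print(arm.read_time(),arm.read_wrist_torque()); im,_=shot('scene'); cv2.imwrite('pics/s2.png',cv2.resize(im[180:360,230:450],(770,630))[:600])
```

```text
[-0.06658398 -0.13210096 -0.72049314] [ 9.51971279e-05 -9.74245012e-05 -2.68710145e-04]
0.01 -1.36 [-0.09  0.02  0.12]
0.009 -0.07 [-0.01  0.    0.03]
0.008 0.02 [ 0.   -0.01  0.03]
0.007 -0.47 [-0.02  0.01  0.04]
0.006 -0.75 [-0.01  0.    0.03]
0.005 -0.24 [-0.02  0.02  0.04]
0.004 -1.22 [-0.03 -0.01  0.06]
0.003 -0.94 [-0.02  0.    0.05]
0.002 -1.24 [-0.02 -0.01  0.04]
0.001 -1.17 [-0.02  0.01  0.03]
0.0 -0.92 [-0.03  0.01  0.03]
-0.001 3.21 [ 0.17  0.07 -0.31]
-0.002 10.38 [ 0.14  0.14 -1.27]
13.45 [-0.06945184  0.83975148  0.0366    ]
```

View pics/s2.png

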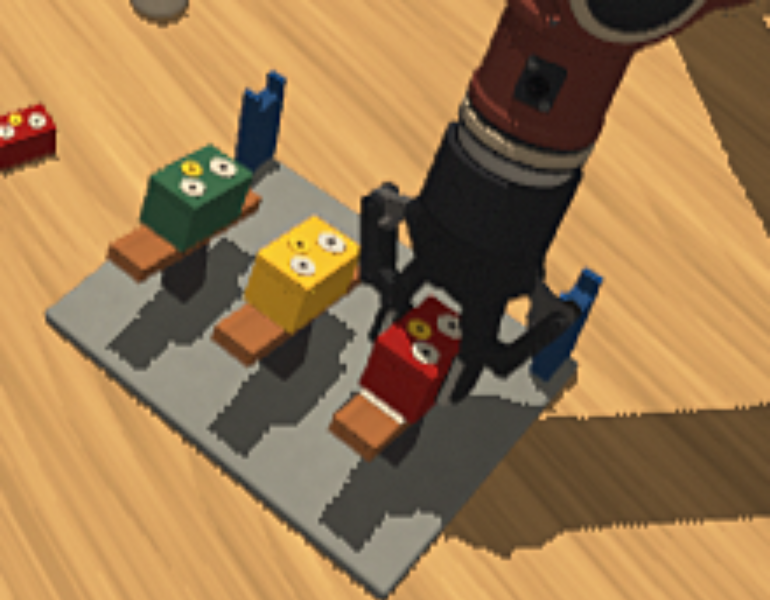

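The tin has contact and is aligned on the mat, with a thin white margin showing at its uphill end. I'll release, retreat and check.

Run:
```python
from h import *
yaw=np.deg2rad(15.95); q=quat(yaw,np.deg2rad(-15)); R=Ro.from_quat(q).as_matrix(); n=-R[:,2]
m=np.array([.5777,.2986,.0856]); P=lambda h:m+n*(.0779+h)
arm.line_to(P(-.0008),.02); arm.pause(.2)
for o in (.5,.55,.62): arm.move_gripper(o,20)
arm.pause(.2); arm.line_to(P(.09),.12)
u=R[:,0]; arm.line_to(P(.12)-.07*u,.2); arm.pause(.2)
im,p=shot('wrist'); cv2.imwrite('pics/w3.png',im); print(arm.read_time(),p)
for b in blobs(im,'red',200)[:3]: print('red',b.mean(0),tilt_rect(b,m+n*.04,yaw,p))
mm=mat_blob(im,(256,100)); 
print([tilt_rect(b,m,yaw,p)[:4] for b in blobs(im,'white',20)[:4]])
```

```text
16.5167 (array([0.46458398, 0.26619021, 0.25857723]), array([ 0.98177563,  0.13768893,  0.12978866, -0.01769968]))
red [255.878327   107.87072243] (array([0.56749071, 0.29595675, 0.12418616]), 0.06414905548095703, 0.040137405395507815, np.float64(-0.0129852294921875))
red [501.96078431 150.1372549 ] (array([0.61187459, 0.0534445 , 0.11776428]), 0.040020668029785156, 0.036076492309570315, np.float64(11.890334129333496))
[(array([0.55855479, 0.29852994, 0.08066239]), 0.0188752384185791, 0.018119264602661132, np.float64(89.8319320678711)), (array([0.58826996, 0.19643613, 0.08080065]), 0.01901551055908203, 0.018459096908569336, np.float64(2.880476951599121)), (array([0.59625458, 0.31106122, 0.09129783]), 0.017222564697265626, 0.016810031890869142, np.float64(-0.1459808349609375)), (array([0.62560447, 0.20972136, 0.09139749]), 0.017050825119018554, 0.016717918395996095, np.float64(71.79295349121094))]
```

View pics/w3.png

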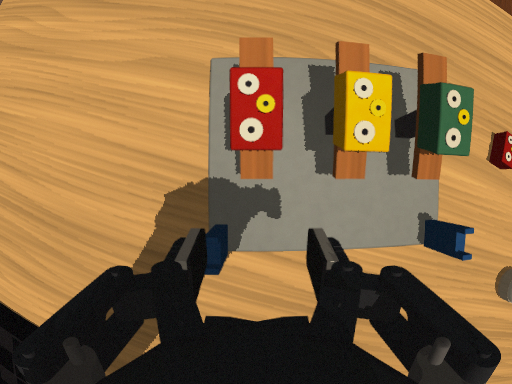

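The tin sits at (256,108), exactly at the expected pose with no measurable offset. Next is the bar.

Run:
```python
from h import *
im=cv2.imread('pics/w3.png'); p=(np.array(arm.read_tool_pos()),np.array(arm.read_eef_rot()))
Z=Ro.from_euler('z',np.deg2rad(15.95)).as_matrix(); s=np.array([.4774,.1764,.095])
for b in blobs(im,'blue',60)[:3]:
    X=(plane('wrist',cv2.approxPolyDP(cv2.convexHull(b.reshape(-1,1,2)),1.5,True)[:,0],.095,p)-s)@Z; print(b.mean(0).round(),X[:,:2].round(4).tolist())
arm.line_to([.46,.26,.33],.3)
y=np.deg2rad(95.6); c=np.array([.453,-.377]); arm.movep([*(c-.07*np.array([np.cos(y),np.sin(y)])),.3],quat(y)); arm.pause(.2)
im,p=shot('wrist'); cv2.imwrite('pics/w4.png',im); print(arm.read_time())
for b in blobs(im,'orange',100)[:3]:
    r=rect(plane('wrist',b,.02,p)); print(b.mean(0).round(),r[0].round(4),np.round(r[1:3],4),np.rad2deg(r[3]).round(2))
```

```text
[449. 238.] [[0.0273, -0.0702], [0.0278, -0.0811], [0.0171, -0.1353], [-0.015, -0.1349], [-0.0131, -0.117], [0.0029, -0.0733], [0.006, -0.0706]]
[216. 247.] [[0.0273, 0.1156], [0.0011, 0.116], [-0.0154, 0.1233], [-0.0157, 0.1348], [0.0184, 0.133], [0.0272, 0.125]]
19.6833
[191. 109.] [ 0.3743 -0.3863] [0.1514 0.0135] 5.46
[358. 111.] [ 0.5773 -0.3664] [0.0567 0.0135] 5.71
```

View pics/w4.png

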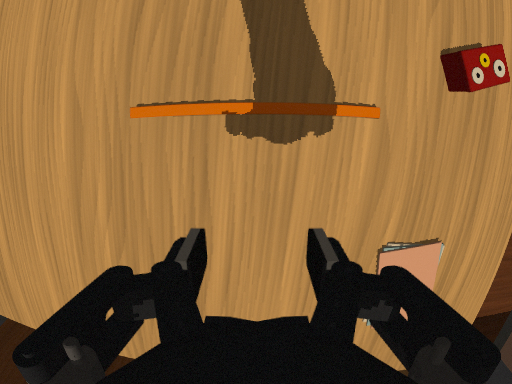

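The bar runs from (130,112) to (380,112), split by the gripper's shadow. Its ends give centre (0.4522,-0.3786), length 308 mm and yaw 5.57°. The fork prongs match the predicted saddle within about 1 mm.

Run:
```python
from h import *
y=np.deg2rad(5.57); c=[.4522,-.3786]
arm.movep([*c,.16],quat(y)); arm.line_to([*c,.0765],.1); arm.pause(.2)
print(arm.read_tool_pos(),arm.read_ft_force()); arm.move_gripper(0.0,60); print(arm.read_opening(),arm.read_finger_force(),arm.read_tool_pos())
arm.line_to([*c,.25],.15); print(arm.read_opening(),arm.read_ft_force())
yaw=np.deg2rad(15.95); Z=Ro.from_euler('z',yaw).as_matrix(); s=np.array([.4774,.1764,0])+Z@[.001,-.0005,0]
arm.movep(s+[0,0,.25],quat(yaw+np.pi/2)); arm.pause(.3)
print(arm.read_time(),arm.read_opening(),arm.read_tool_pos(),s)
im,_=shot('scene'); cv2.imwrite('pics/s5.png',cv2.resize(im[130:380,180:460],(784,700))[:600]); im,p=shot('top'); cv2.imwrite('pics/t5.png',im)
o=np.vstack(blobs(im,'orange',10) or [np.zeros((1,2))]); print(len(o), o.min(0),o.max(0))
```

```text
[ 0.45244605 -0.37885139  0.07717464] [-0.33200009  0.07940074  0.58454229]
0.14903026305204228 61.7233407497406 [ 0.45226331 -0.37878756  0.07687567]
0.1454785309049775 [-0.45315421  0.32933252 -2.0627243 ]
26.0417 0.1420167269196121 [0.47871079 0.17568823 0.2500062 ] [0.4784989  0.17619405 0.        ]
1 [0. 0.] [0. 0.]
```

View pics/s5.png

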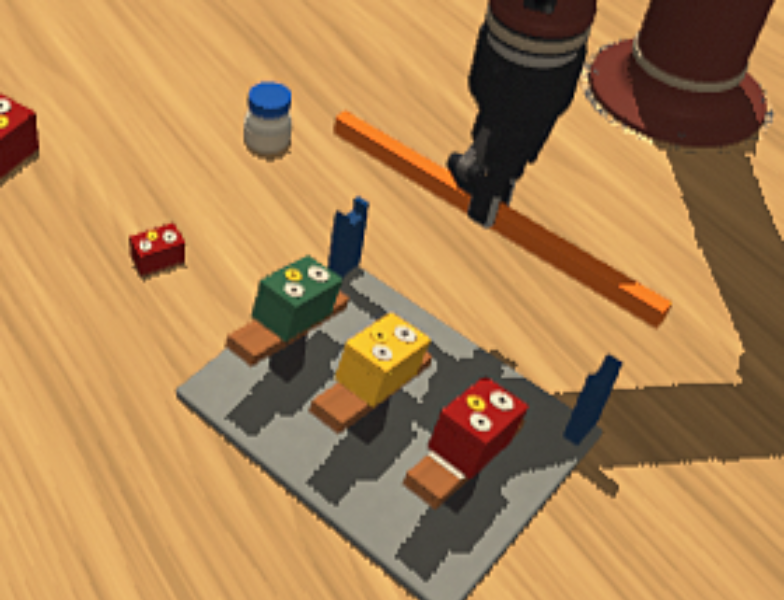

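The bar is held level above the forks, with ends at (345,122) and (658,312) in the crop. I'll lower it with a force guard.

Run:
```python
from h import *
s=np.array([.4785,.1762]); q=quat(np.deg2rad(105.95))
arm.line_to([*s,.18],.12,q); arm.pause(.4); f0=np.array(arm.read_ft_force()); print(f0,arm.read_tool_pos())
for z in [.175,.171,.168,.165,.162]+list(np.arange(.160,.1535,-.001)):
    arm.line_to([*s,z],.025); arm.pause(.05); f=np.array(arm.read_ft_force())-f0
    if z<.1605 or np.linalg.norm(f)>3: print(round(z,4),f.round(1),np.round(arm.read_tool_pos(),4))
    if f[2]>4 or np.linalg.norm(f[:2])>6: break
print(arm.read_time(),np.round(arm.read_wrist_torque(),2))
im,_=shot('scene'); cv2.imwrite('pics/s6.png',cv2.resize(im[160:340,230:460],(767,600)))
```

```text
[ 0.03422784 -0.55423632 -0.46851473] [0.47861663 0.17626953 0.18031637]
0.16 [-1.   0.8 -0.8] [0.4785 0.1762 0.16  ]
0.159 [ 0.3 -0.1 -0.8] [0.4785 0.1762 0.159 ]
0.158 [0.4 1.6 1.2] [0.4785 0.1762 0.158 ]
0.157 [ 1.1  0.2 -0.6] [0.4785 0.1762 0.157 ]
0.156 [-1.4  1.   5.7] [0.4786 0.1761 0.1568]
30.4833 [-0.02  0.36  0.02]
```

View pics/s6.png

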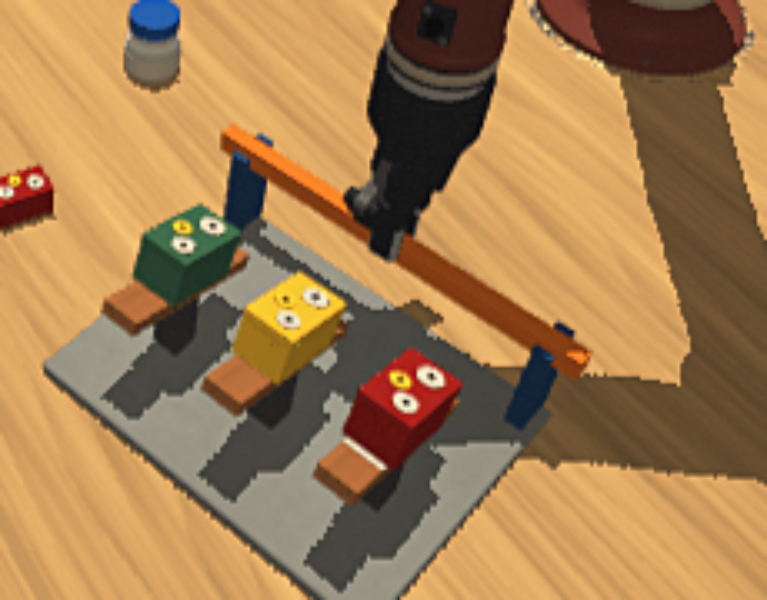

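The bar is down in both forks, with ends at (230,138) and (580,362). Contact came at exactly the expected height. I'll release, retreat, and measure the end overhang from the wrist camera.

Run:
```python
from h import *
s=np.array([.4785,.1762]); yaw=np.deg2rad(15.95); Z=Ro.from_euler('z',yaw).as_matrix()
arm.line_to([*s,.1568],.02); arm.pause(.2)
for o in (.2,.26,.4): arm.move_gripper(o,20)
arm.pause(.2); arm.line_to([*s,.28],.12)
# view with camera over bar, tool x along stand +x
u=Z[:2,0]; arm.movep([*(s-.09*u),.36],quat(yaw)); arm.pause(.3)
im,p=shot('wrist'); cv2.imwrite('pics/w7.png',im); print(arm.read_time())
S=np.array([*s,0])
for b in blobs(im,'orange',60): 
    X=(plane('wrist',b,.10,p)-S)@Z; print('orange',X[:,:2].min(0).round(4),X[:,:2].max(0).round(4))
for b in blobs(im,'blue',20)[:6]:
    X=(plane('wrist',b,.095,p)-S)@Z; print('blue',X[:,:2].min(0).round(4),X[:,:2].max(0).round(4))
m=np.array([.5777,.2986,.0856]); n=(Z@Ro.from_euler('y',-np.deg2rad(15)).as_matrix())[:,2]
for b in blobs(im,'red',200)[:2]: print('red',tilt_rect(b,m+n*.04,yaw,p))
```

```text
35.0083
orange [-0.0068 -0.1548] [0.0076 0.0724]
orange [-0.0067  0.1088] [0.0077 0.1534]
blue [-0.1115 -0.3122] [-0.0691 -0.2616]
blue [-0.0169  0.1   ] [-0.0074  0.135 ]
blue [-0.0161 -0.1352] [-0.0075 -0.1   ]
blue [0.0091 0.1055] [0.0154 0.1355]
blue [ 0.0089 -0.1357] [ 0.0162 -0.1143]
red (array([ 0.61422413, -0.00234308,  0.11426185]), 0.04285057830810547, 0.03417528915405273, np.float64(-13.662017822265625))
red (array([0.54466273, 0.28570093, 0.11754975]), 0.047090679168701174, 0.016327585220336914, np.float64(83.52731323242188))
```

View pics/w7.png

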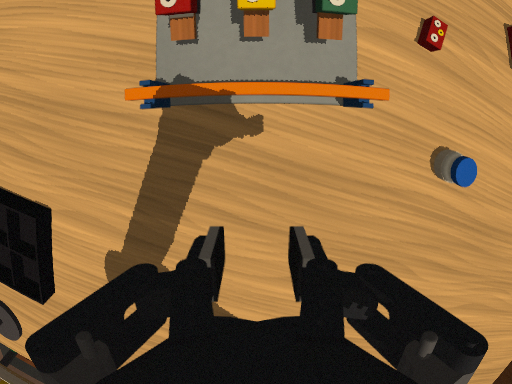

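The bar runs from (125,94) to (388,94), between the prongs of both forks. It overhangs them by 19.3 mm and 18.1 mm, so it is off centre by under 1 mm. The gripper is clear of everything.

```bash
python3 -c "
from station import ticket; print(ticket.finish_job())"
```

```text
the job is handed in; nothing more can be done
None
```

I handed the job in at about 35 s of robot time: the red tin sits flat and centred on the white mat, and the orange bar lies in both forks, centred to within 1 mm; the yellow tin, green tin and jar were not touched.

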